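# Clamp a pressure cell and shut its guard

### The job

Push the sliding stop along until it has pressed the steel cell in the cradle fully home against the head block with no play, then flip the stop's cam lever all the way over towards the robot to lock it. After that, swing the clear guard down over the cell and press it fully shut past its catch. Leave the other things on the bench where they are.

Things in the scene. Friction and masses are not known exactly. Their poses are not given: they have to be found in the camera images.
- rig: fixed clamping rig on a white plate, x -90..100, y -210..210 mm, top at z 30; origin on the table under it. Its -x side faces the robot. Along its +y (slide axis): sliding stop on a steel rail, open aluminium V cradle (y 5..155) with the cell, fixed aluminium head block (90 mm wide, 110 high, y 160..195)
- head_face (a point): point on the head block's face towards the cell, on the cell's axis, 75 mm above the table, at rig (0, 160, 75) mm; axes as the rig
- cell_head_end (a point): centre of the cell's end face that looks to the head block
- cell_ram_end (a point): centre of the cell's other end face, towards the sliding stop
- stop (a joint): travel in m of the sliding stop along the rig's +y: 0 fully back, about 0.10 when the cell is home, limit 0.14. Rubs with about 3 N while free. A grey carriage 74 mm wide (rig x), 90 long, top 90 above the table, with a steel ram and 34 mm round pad reaching 40 mm ahead of it. Starts with a gap of 25 mm or more to the cell
- pad_face (a point): centre of the stop's pad face that meets the cell, 75 mm above the table; moves with the stop; axes as the rig
- stop_back (a point): middle of the stop's flat back face (74 mm wide, from 33 to 90 mm above the table; this point is at 75 mm), 130 mm behind pad_face along the rig's -y; push here towards +y
- lever (a joint): angle in rad of the stop's cam lever. Near 0: free, nearly upright (at 0 leaning 0.2 to the rig's +x). It swings about an axis along the rig's y towards the rig's -x; locked at its end stop 1.70, almost level. From about 1.3 it stiffens, up to 10 to 15 N at the knob, and stays where left. Locked, its cam grips the rail and holds the stop against about 20 N
- lever_pivot (a point): the lever's pivot, 70 mm behind pad_face along the rig's -y, 70 mm above the table; moves with the stop; axes as the rig
- lever_knob (a point): centre of the black ball (22 mm diameter) at the lever's end, 100 mm from the pivot; the lever bar is a 14 mm round steel rod
- guard (a joint): angle in rad of the clear hinged guard: 0 shut (level); starts at 1.2 to 1.5, nearly upright on the rig's +x side. A stiff hinge holds it where it is left. It swings down towards the robot; at about 0.08 its nose meets the catch roller and 5 to 10 N down at the tab (more nearer the hinge) snaps it past to 0
- guard_hinge (a point): middle of the guard's hinge line (along the rig's y), at rig (85, 120, 128) mm; axes as the rig
- guard_tab (a point): middle of the guard's aluminium finger tab, on its outer (upper when shut) face, 160 mm from the hinge. Guard: flat panel 150 mm hinge to front edge, 130 wide (rig y), 5 thick, mid-plane on the hinge line; a 25 mm lip on the front edge points down when shut; the tab is 70 wide, 5 thick, 148 to 172 mm from the hinge
- spare_cell: spare steel cell of the same kind (52 mm diameter, 120 mm tall) standing upright on the table beside the rig's head end; origin under its centre. Bystander
- gauge: round steel dial gauge, 68 mm across, 26 mm high, lying face up near the rig; bystander
- wrench: steel wrench, 180 mm long, lying in front of the rig; bystander
- valve: steel ball valve, 110 mm long, 61 mm high, with a flat black handle, lying behind the rig; bystander
- meter: grey hand-held meter, 150 x 75 x 35 mm, lying on the left; bystander
- cell: loose steel cylinder, 52 mm diameter, 120 mm long, about 0.55 kg, lying along the rig's y in the V cradle, with a 9 mm brass stub on top; origin at its centre, its axis 75 mm above the table. Pushed with about 4 to 8 N it slides along the cradle; it starts 8 to 25 mm short of the head block
- catch_post (a point): top of the slim aluminium catch post (34 mm wide along y), 118 mm above the table, at rig (-83, 120, 118) mm; its sprung steel roller (top at 124 mm) faces the guard

How it is judged (in metres and radians):
On the way, in this order (a step that is already met when the one before it is completed fails the run):
1. the stop has pressed the cell home against the head block, no play at either end (distance between cell_head_end and head_face below 0.004 m and distance between cell_ram_end and pad_face below 0.004 m), for 0.2 s.
2. the cam lever is flipped fully over with the cell still home and no play (all of step 1 and value of joint lever above 1.55 rad), for 0.2 s.
3. the guard is shut past its catch (value of joint guard below 0.03 rad), for 0.2 s.
At the end, for the whole second after the job is handed in: The cell lies still in the cradle with its end centre within 4 mm of the head block's face point and its other end centre within 4 mm of the stop's pad centre; the lever stands beyond 1.55 rad; the guard is below 0.03 rad (all of step 2 and value of joint guard below 0.03 rad and linear speed of cell below 0.02 m/s); the robot touches nothing.
It fails at once if a bystander is moved more than 30 mm (distance of any of spare_cell, gauge, wrench, valve, meter from where it was at the start of the episode above 0.03 m).
It also fails if it takes over 64 s, if anything falls off the work surface, if the arm or the gripper's body presses on something with over 40 N, if the wrist force passes 120 N, or if a joint passes its speed limit or range.

### The arm

A 6-joint arm with a two-finger parallel gripper is mounted at the origin on the work surface. World frame = base frame: x ahead of the robot, y to its left, z up, the work surface at z = 0. Lengths are in mm, angles in degrees, forces in N, time in s.
With the tool pointing down it reaches from about 300 to 850 mm from the base axis. Payload 4.2 kg.
Tool frame: the origin (TCP) lies at the very end of the fingers, on their centre line; the grasp point (between the pads) lies 19 mm behind it; z points along the fingers, y is the line along which they close (so a half turn about z gives the same grasp; the last joint's range is limited). The gripper opens to 91 mm and grips with 3 to 60 N. Pads are 32 mm wide; open, the fingers measure 118 mm over their backs; the gripper's body (76 mm by 178 mm) begins 60 mm behind the grasp point.
Start: joints at [64.4, 18.312, 89.639, -0, 72.044, -1.146], TCP at [238.031, 523.435, 213.976] pointing down, gripper open.
Joint ranges: [-177.97, 177.97], [-48.28, 115.42], [12.27, 149.76], [-77.06, 257.06], [2.81, 150.46], [-146.56, 146.56]. Speed limits (degrees/s): [147.25, 147.25, 180, 180, 180, 180].

### API

Orientations are given as [roll, pitch, yaw] about the fixed x, y, z axes, in that order (R = Rz(yaw) Ry(pitch) Rx(roll)).
In Python, from workcell import env, grab_frame gives the robot as it stands. The module is installed in compiled form; this text tells all that it offers.
- The arm moves only by the tool move_arm, never from a script. Its argument "plan" is a list of rows, each an object of numbers: "tx", "ty", "tz": the shift along the tool's x, y, z in cm; "wx", "wy", "wz": the turn, a rotation vector about the tool's x, y, z in rad. In form: [{"tx": .., "ty": .., "tz": .., "wx": .., "wy": .., "wz": ..}, ...]. A call has 1 to 12 rows; each row shifts and turns the commanded pose from where the row before left it, along the tool's axes as they then stand; what a row does not reach is not made up. A row lasts 1/12 s, in which the tool goes at most 41.7 mm and 7.16 degrees, less where a joint would pass 70% of its speed; a pose out of reach is approached as far as the arm can. A call is refused whole if a number of a shift passes 4.17 or a number of a turn 0.125, either way. A call with a gripper value outside its range is refused whole. "gripper" is the finger opening in cm, from 0 to 9.12, set as the call begins (left out, the last holds). The fingers move at their own pace and stop on an object; "force" is the grip in N (left out, the last holds). Time passes only in rows, so rows that do not move let the fingers close. It gives the time, the measured TCP pose, the force, the opening and the grip force at its end, in the units of the state.
- env.state(): the state, without advancing time (a new reading comes with each control period).
- grab_frame(name): name is "scene" or "side" or "wrist"; returns a dict with "color" (400x640x3 uint8, red, green, blue), "vfov" (degrees; the focal length in pixels is half the picture's height over the tangent of half this angle, whatever the lens; pixels are square), "cx", "cy" (the principal point, pixels), "k1" (the pictures are not rectified: a ray, as slopes to the right and down, at radius r is drawn at 1 + k1 r^2 times it, then the intrinsics apply), "view" (4x4, takes a point from world to camera coordinates). Camera axes: x right, y up, looking along -z (the intrinsics and any distortion apply to the point x, -y, -z); pixel columns grow to the right and rows downward; lengths in mm; the calibration is good to about 2 mm. A picture is of the moment at which its call begins. There is no depth.
- env.job_done(): hands the job in; it is judged then, once.
The state is a dict: "time_s": time; "qpos": joint angles; "qvel": joint speeds; "effort": joint torques, N m; "ee_pos": TCP position; "ee_rot": TCP orientation; "force": force on the tool from outside, world axes, zero at the start; "torque": the same for the moment, N m; "gripper_width": finger opening in mm; "gripper_force": force on a finger pad.
Only numpy, scipy, OpenCV 4.12 (cv2) and the standard library are available. Lean on these libraries where they do the work, as an engineer would, in place of code of your own. Each camera call takes 0.05 s, during which the arm holds its last target. There are 200 camera calls.

## Working session

There is one attempt and no reset: what is moved stays moved. The work goes in short steps, Python scripts to look and compute and a tool call to move; the robot and the scene stay as the last step left them, time stands still between calls to the robot, and variables do not carry over. Pictures are saved under pics/ and viewed, at most 10 in all, crops included, and the job is handed in when it is done.

Besides the shell and the picture viewer there is one more tool, called after ">>>" as name([rows], argument=value, ...), one row to a line, values as JSON. move_arm: Moves the arm, as the interface text tells. Its arguments: {"type":"object","properties":{"plan":{"type":"array","items":{"type":"object","properties":{"tx":{"type":"number"},"ty":{"type":"number"},"tz":{"type":"number"},"wx":{"type":"number"},"wy":{"type":"number"},"wz":{"type":"number"}}}},"gripper":{"type":"number"},"force":{"type":"number"}},"required":["plan"]}

```bash
mkdir -p pics
cat > h.py <<'E'
import numpy as np, cv2
from workcell import env, grab_frame
def K(f):
    fl=200/np.tan(np.radians(f["vfov"])/2); return fl,f["cx"],f["cy"],f["k1"],np.array(f["view"])
def proj(k,P):
    fl,cx,cy,k1,V=k; P=np.atleast_2d(P); c=P@V[:3,:3].T+V[:3,3]
    s=np.stack([c[:,0],-c[:,1]],1)/-c[:,2:3]; r2=(s**2).sum(1,keepdims=True)
    s=s*(1+k1*r2); return s*fl+[cx,cy]
def ray(k,uv):
    fl,cx,cy,k1,V=k; d=(np.array(uv,float)-[cx,cy])/fl; s=d.copy()
    for _ in range(30): s=d/(1+k1*(s@s))
    R=V[:3,:3]; return -R.T@V[:3,3], R.T@np.array([s[0],-s[1],-1])
def onz(k,uv,z):
    o,d=ray(k,uv); return o+d*(z-o[2])/d[2]
def snap(n,tag):
    f=grab_frame(n); cv2.imwrite(f"pics/{tag}.png",f["color"][:,:,::-1]); np.save(f"pics/{tag}.npy",np.array(K(f),dtype=object),allow_pickle=True); return f
def ld(tag): return tuple(np.load(f"pics/{tag}.npy",allow_pickle=True))
E
python3 - <<'E'
from h import *
for n in("scene","side"): 
    f=snap(n,n+"0"); k=K(f); print(n,k[:4], (-k[4][:3,:3].T@k[4][:3,3]).round())
s=env.state(); print({k:np.round(v,2) for k,v in s.items()})
E
```

```text
scene (np.float64(491.73468582419724), 318.17333202507325, 198.60379186458087, 0.02257581757885695) [1205.  278. 1035.]
side (np.float64(376.8869160054093), 315.6417874186916, 196.6217511958955, -0.07984883831264206) [ 493. -584.  779.]
{'time_s': np.float64(0.1), 'qpos': array([64.4 , 18.35, 89.7 , -0.  , 72.04, -1.14]), 'qvel': array([ 0.07, -0.09, -0.19, -0.01, -0.02, -0.01]), 'effort': array([ 0.000e+00, -4.133e+01, -2.325e+01,  7.000e-02,  4.000e-02,
       -0.000e+00]), 'ee_pos': array([237.81, 523.03, 213.19]), 'ee_rot': array([-179.91,   -0.  ,  155.55]), 'force': array([ 0.43, -0.47,  0.29]), 'torque': array([-0.03,  0.01,  0.  ]), 'gripper_force': np.float64(0.0), 'gripper_width': np.float64(91.33)}
```

View pics/scene0.png

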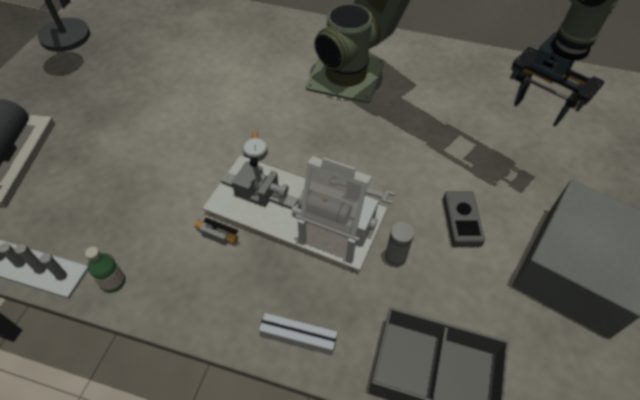

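View pics/side0.png

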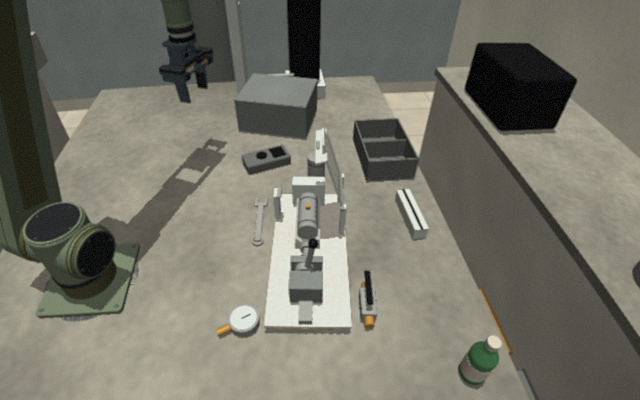

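The scene view shows the rig at about (300,210) and the arm top right. The side view looks along the rig's +y, with the plate's near corners at about (267,328) and (351,327). I'll zoom in on both.

Run:
```python
import cv2,numpy as np
a=cv2.imread('pics/scene0.png')[130:275,190:430]; b=cv2.imread('pics/side0.png')[120:335,210:400]
cv2.imwrite('pics/z1.png',cv2.resize(a,None,fx=3.3,fy=3.3,interpolation=2)); cv2.imwrite('pics/z2.png',cv2.resize(b,None,fx=2.75,fy=2.75,interpolation=2))
```

```text
(no output)
```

View pics/z1.png

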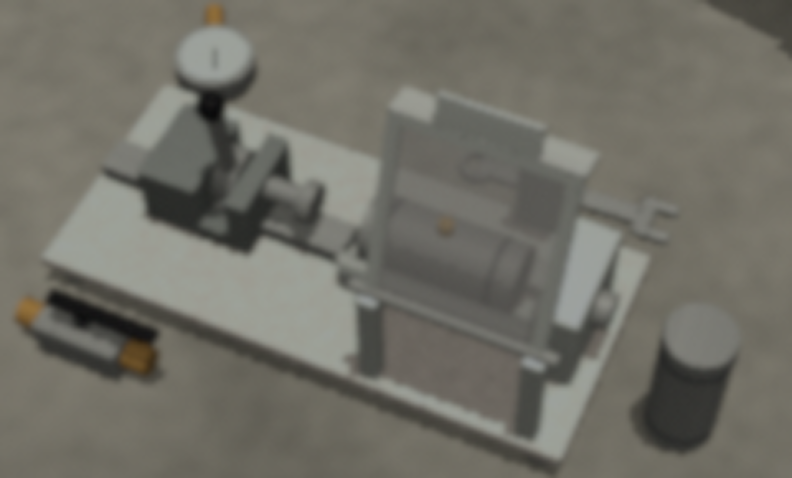

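View pics/z2.png

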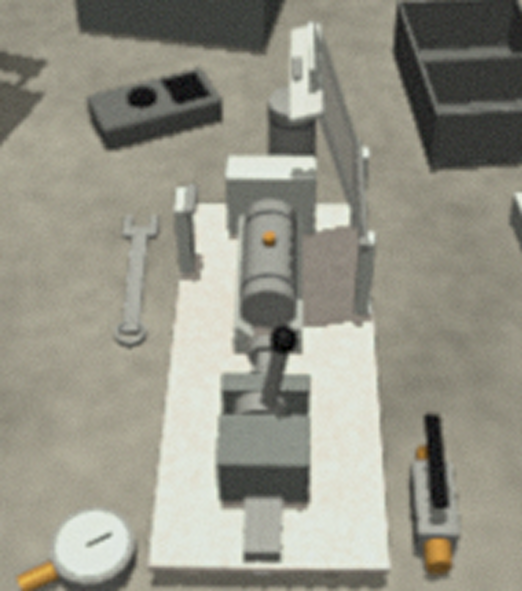

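Zoomed: in z1 the plate corners are (45,258), (168,88), (650,255) and (557,460), with the knob at (210,105). In z2 the near plate corners are (152,567) and (387,567), the knob is at (283,340), and the carriage's back top edge runs (218,463)–(309,463). I'll fit all of these together.

```bash
cat > fit.py <<'E'
from h import *
from scipy.optimize import least_squares
def T(p,P):
    c,s=np.cos(p[2]),np.sin(p[2]); P=np.atleast_2d(P); return np.c_[p[0]+c*P[:,0]-s*P[:,1],p[1]+s*P[:,0]+c*P[:,1],P[:,2]]
def gd(a,r,y,n=0): # guard point, r from hinge, n outward(up when shut)
    return [85-r*np.cos(a)+n*np.sin(a),120+y,128+r*np.sin(a)+n*np.cos(a)]
E
python3 - <<'E'
from fit import *
A=lambda u,v:(190+u/3.3-.35,130+v/3.3-.35); B=lambda u,v:(210+u/2.75-.3,120+v/2.75-.3)
ks=ld("scene0"),ld("side0")
def mod(p):
    x,y,t,sb,lv,g=p[:6]; pl=[[100,-210,30],[-90,-210,30],[-90,210,30],[100,210,30]]
    kn=[0+100*np.sin(.2-lv),sb+60,70+100*np.cos(.2-lv)]
    S=np.array(pl+[kn,gd(g,172,-35),gd(g,172,35)],float)
    D=np.array([pl[1],pl[0],kn,[-37,sb,90],[37,sb,90],[-37,sb,33],[37,sb,33]],float)
    return np.r_[proj(ks[0],T(p,S)),proj(ks[1],T(p,D))]
obs=np.array([A(45,258),A(168,88),A(650,255),A(557,460),A(210,105),A(437,95),A(548,128)]+[B(152,567),B(387,567),B(283,340),B(218,463),B(309,463),B(219,497),B(309,502)])
best=None
for t in (-.5,0,.5):
    r=least_squares(lambda p:(mod(p)-obs).ravel(),[520,0,t,-140,0,1.3],loss='soft_l1',x_scale=[50,50,.1,30,.2,.2])
    if best is None or r.cost<best.cost:best=r
p=best.x; print(p.round(3),np.degrees(p[2]),best.cost); print((mod(p)-obs).round(1).tolist()); np.save('p.npy',p)
E
```

```text
[ 5.46030e+02  2.00430e+01 -1.14000e-01 -1.54234e+02  5.80000e-02
  1.28500e+00] -6.512374013237303 7.491882998543969
[[-1.4, 0.0], [-1.1, -1.3], [0.6, 0.2], [1.5, 0.3], [0.7, 0.6], [0.3, -0.6], [-0.4, 0.5], [-1.8, -0.5], [1.3, 0.2], [-0.1, -0.7], [-0.9, -0.1], [0.7, 0.2], [-0.2, 1.7], [0.1, 0.2]]
```

>>> move_arm([
  {"wz":0.105},
  {"wz":0.105},
  {"wz":0.105},
  {"wz":0.105},
  {"wz":0.105},
  {"wz":0.105},
  {"wz":0.105},
  {"wz":0.105},
  {"wz":0.105},
  {"wz":0.105},
  {"wz":0.105},
  {"wz":0.103},
], gripper=0, force=20)

```text
schema error: expected keys tx, ty, tz, wx, wy, wz
```

>>> move_arm([
  {"tx":-3.37,"ty":1.81},
  {"tx":-3.37,"ty":1.81},
  {"tx":-3.37,"ty":1.81},
  {"tx":-3.37,"ty":1.81},
  {"tx":-3.37,"ty":1.81},
  {"tx":-3.37,"ty":1.81},
  {"tx":-3.37,"ty":1.81},
  {"tx":-3.37,"ty":1.81},
  {"tx":-3.37,"ty":1.81},
  {"tx":-3.37,"ty":1.81},
])

```text
schema error: expected keys tx, ty, tz, wx, wy, wz
```

>>> move_arm([
  {"tx":-3.37,"ty":1.82},
  {"tx":-3.37,"ty":1.82},
  {"tx":-3.37,"ty":1.82},
  {"tx":-3.37,"ty":1.82},
  {"tx":-3.37,"ty":1.82},
  {"tx":-3.37,"ty":1.82},
  {"tx":-3.37,"ty":1.82},
  {"tx":-3.37,"ty":1.82},
  {"tx":-3.37,"ty":1.82},
  {"tx":-3.37,"ty":1.82},
  {},
  {},
])

```text
schema error: expected keys tx, ty, tz, wx, wy, wz
```

>>> move_arm([
  {"tx":0,"ty":0,"tz":0,"wx":0,"wy":0,"wz":0.105},
  {"tx":0,"ty":0,"tz":0,"wx":0,"wy":0,"wz":0.105},
  {"tx":0,"ty":0,"tz":0,"wx":0,"wy":0,"wz":0.105},
  {"tx":0,"ty":0,"tz":0,"wx":0,"wy":0,"wz":0.105},
  {"tx":0,"ty":0,"tz":0,"wx":0,"wy":0,"wz":0.105},
  {"tx":0,"ty":0,"tz":0,"wx":0,"wy":0,"wz":0.105},
  {"tx":0,"ty":0,"tz":0,"wx":0,"wy":0,"wz":0.105},
  {"tx":0,"ty":0,"tz":0,"wx":0,"wy":0,"wz":0.105},
  {"tx":0,"ty":0,"tz":0,"wx":0,"wy":0,"wz":0.105},
  {"tx":0,"ty":0,"tz":0,"wx":0,"wy":0,"wz":0.105},
  {"tx":0,"ty":0,"tz":0,"wx":0,"wy":0,"wz":0.105},
  {"tx":0,"ty":0,"tz":0,"wx":0,"wy":0,"wz":0.103},
], gripper=0, force=20)

```text
time_s: 1.1
ee_pos: [237.9, 523.1, 213.5]
ee_rot: [-180.0, 0.1, 83.2]
force: [0.2, -0.5, -0.3]
gripper_width: 14.0
gripper_force: 0.0
```

>>> move_arm([
  {"tx":-3.37,"ty":1.81,"tz":0,"wx":0,"wy":0,"wz":0},
  {"tx":-3.37,"ty":1.81,"tz":0,"wx":0,"wy":0,"wz":0},
  {"tx":-3.37,"ty":1.81,"tz":0,"wx":0,"wy":0,"wz":0},
  {"tx":-3.37,"ty":1.81,"tz":0,"wx":0,"wy":0,"wz":0},
  {"tx":-3.37,"ty":1.81,"tz":0,"wx":0,"wy":0,"wz":0},
  {"tx":-3.37,"ty":1.81,"tz":0,"wx":0,"wy":0,"wz":0},
  {"tx":-3.37,"ty":1.81,"tz":0,"wx":0,"wy":0,"wz":0},
  {"tx":-3.37,"ty":1.81,"tz":0,"wx":0,"wy":0,"wz":0},
  {"tx":-3.37,"ty":1.81,"tz":0,"wx":0,"wy":0,"wz":0},
  {"tx":-3.37,"ty":1.81,"tz":0,"wx":0,"wy":0,"wz":0},
])

```text
time_s: 1.93
ee_pos: [379.5, 166.2, 213.8]
ee_rot: [-180.0, -0.0, 83.5]
force: [1.2, 1.2, -0.3]
gripper_width: 0.5
gripper_force: 0.0
```

>>> move_arm([
  {"tx":-3.37,"ty":1.82,"tz":0,"wx":0,"wy":0,"wz":0},
  {"tx":-3.37,"ty":1.82,"tz":0,"wx":0,"wy":0,"wz":0},
  {"tx":-3.37,"ty":1.82,"tz":0,"wx":0,"wy":0,"wz":0},
  {"tx":-3.37,"ty":1.82,"tz":0,"wx":0,"wy":0,"wz":0},
  {"tx":-3.37,"ty":1.82,"tz":0,"wx":0,"wy":0,"wz":0},
  {"tx":-3.37,"ty":1.82,"tz":0,"wx":0,"wy":0,"wz":0},
  {"tx":-3.37,"ty":1.82,"tz":0,"wx":0,"wy":0,"wz":0},
  {"tx":-3.37,"ty":1.82,"tz":0,"wx":0,"wy":0,"wz":0},
  {"tx":-3.37,"ty":1.82,"tz":0,"wx":0,"wy":0,"wz":0},
  {"tx":-3.37,"ty":1.82,"tz":0,"wx":0,"wy":0,"wz":0},
  {"tx":0,"ty":0,"tz":0,"wx":0,"wy":0,"wz":0},
  {"tx":0,"ty":0,"tz":0,"wx":0,"wy":0,"wz":0},
])

```text
time_s: 2.93
ee_pos: [522.0, -188.9, 212.9]
ee_rot: [-179.9, -0.0, 83.3]
force: [-1.2, 1.1, 0.9]
gripper_width: 0.7
gripper_force: 0.0
```

>>> move_arm([
  {"tx":0,"ty":0,"tz":3,"wx":0,"wy":0,"wz":0},
  {"tx":0,"ty":0,"tz":3,"wx":0,"wy":0,"wz":0},
  {"tx":0,"ty":0,"tz":3,"wx":0,"wy":0,"wz":0},
  {"tx":0,"ty":0,"tz":3,"wx":0,"wy":0,"wz":0},
  {"tx":0,"ty":0,"tz":2,"wx":0,"wy":0,"wz":0},
  {"tx":0,"ty":0,"tz":1,"wx":0,"wy":0,"wz":0},
  {"tx":1,"ty":0,"tz":0,"wx":0,"wy":0,"wz":0},
  {"tx":1,"ty":0,"tz":0,"wx":0,"wy":0,"wz":0},
  {"tx":0.8,"ty":0,"tz":0,"wx":0,"wy":0,"wz":0},
  {"tx":0.4,"ty":0,"tz":0,"wx":0,"wy":0,"wz":0},
  {"tx":0.4,"ty":0,"tz":0,"wx":0,"wy":0,"wz":0},
  {"tx":0.4,"ty":0,"tz":0,"wx":0,"wy":0,"wz":0},
])

```text
time_s: 3.93
ee_pos: [527.5, -148.0, 65.3]
ee_rot: [179.8, 0.1, 83.5]
force: [0.1, -3.6, 3.1]
gripper_width: 0.3
gripper_force: 1.7
```

>>> move_arm([
  {"tx":0.4,"ty":0,"tz":0,"wx":0,"wy":0,"wz":0},
  {"tx":0.4,"ty":0,"tz":0,"wx":0,"wy":0,"wz":0},
  {"tx":0.4,"ty":0,"tz":0,"wx":0,"wy":0,"wz":0},
  {"tx":0.4,"ty":0,"tz":0,"wx":0,"wy":0,"wz":0},
  {"tx":0.4,"ty":0,"tz":0,"wx":0,"wy":0,"wz":0},
  {"tx":0.4,"ty":0,"tz":0,"wx":0,"wy":0,"wz":0},
])

```text
time_s: 4.43
ee_pos: [529.8, -123.7, 64.0]
ee_rot: [179.9, 0.0, 83.5]
force: [1.0, -4.0, 2.4]
gripper_width: 1.1
gripper_force: 1.6
```

>>> move_arm([
  {"tx":0.4,"ty":0,"tz":0,"wx":0,"wy":0,"wz":0},
  {"tx":0.4,"ty":0,"tz":0,"wx":0,"wy":0,"wz":0},
  {"tx":0.4,"ty":0,"tz":0,"wx":0,"wy":0,"wz":0},
  {"tx":0.4,"ty":0,"tz":0,"wx":0,"wy":0,"wz":0},
  {"tx":0.4,"ty":0,"tz":0,"wx":0,"wy":0,"wz":0},
  {"tx":0.4,"ty":0,"tz":0,"wx":0,"wy":0,"wz":0},
])

```text
time_s: 4.93
ee_pos: [532.2, -101.0, 63.9]
ee_rot: [180.0, 0.1, 83.5]
force: [1.6, -7.9, 1.1]
gripper_width: 0.6
gripper_force: 4.2
```

>>> move_arm([
  {"tx":0.2,"ty":0,"tz":0,"wx":0,"wy":0,"wz":0},
  {"tx":0.2,"ty":0,"tz":0,"wx":0,"wy":0,"wz":0},
  {"tx":0.2,"ty":0,"tz":0,"wx":0,"wy":0,"wz":0},
  {"tx":0.2,"ty":0,"tz":0,"wx":0,"wy":0,"wz":0},
])

```text
time_s: 5.27
ee_pos: [533.1, -93.2, 63.9]
ee_rot: [180.0, 0.1, 83.5]
force: [0.8, -8.5, 1.3]
gripper_width: 0.6
gripper_force: 4.1
```

>>> move_arm([
  {"tx":0.2,"ty":0,"tz":0,"wx":0,"wy":0,"wz":0},
  {"tx":0.2,"ty":0,"tz":0,"wx":0,"wy":0,"wz":0},
  {"tx":0.2,"ty":0,"tz":0,"wx":0,"wy":0,"wz":0},
])

```text
time_s: 5.52
ee_pos: [533.8, -87.3, 63.9]
ee_rot: [180.0, 0.1, 83.5]
force: [1.6, -8.4, 0.6]
gripper_width: 0.9
gripper_force: 4.2
```

>>> move_arm([
  {"tx":0.15,"ty":0,"tz":0,"wx":0,"wy":0,"wz":0},
  {"tx":0.15,"ty":0,"tz":0,"wx":0,"wy":0,"wz":0},
])

```text
time_s: 5.68
ee_pos: [533.9, -87.2, 64.0]
ee_rot: [180.0, 0.5, 83.7]
force: [-2.2, -22.4, 1.3]
gripper_width: 0.4
gripper_force: 11.5
```

>>> move_arm([
  {"tx":0.15,"ty":0,"tz":0,"wx":0,"wy":0,"wz":0},
  {"tx":0.15,"ty":0,"tz":0,"wx":0,"wy":0,"wz":0},
])

```text
time_s: 5.85
ee_pos: [533.9, -87.2, 64.1]
ee_rot: [180.0, 0.8, 83.8]
force: [-1.5, -34.4, 1.0]
gripper_width: 0.6
gripper_force: 16.8
```

>>> move_arm([
  {"tx":0,"ty":0,"tz":0,"wx":0,"wy":0,"wz":0},
  {"tx":0,"ty":0,"tz":0,"wx":0,"wy":0,"wz":0},
  {"tx":-1.3,"ty":0,"tz":0,"wx":0,"wy":0,"wz":0},
  {"tx":-1.3,"ty":0,"tz":0,"wx":0,"wy":0,"wz":0},
  {"tx":0,"ty":0,"tz":-2,"wx":0,"wy":0,"wz":0},
  {"tx":0,"ty":0,"tz":-3.7,"wx":0,"wy":0,"wz":0},
  {"tx":0,"ty":0,"tz":-3.7,"wx":0,"wy":0,"wz":0},
  {"tx":0,"ty":0,"tz":-3.7,"wx":0,"wy":0,"wz":0},
  {"tx":0,"ty":0,"tz":-3.7,"wx":0,"wy":0,"wz":0},
  {"tx":0,"ty":2,"tz":0,"wx":0,"wy":0,"wz":0},
  {"tx":0,"ty":2,"tz":0,"wx":0,"wy":0,"wz":0},
  {"tx":0,"ty":2,"tz":0,"wx":0,"wy":0,"wz":0},
])

```text
time_s: 6.85
ee_pos: [590.8, -111.9, 232.5]
ee_rot: [-180.0, -0.1, 83.5]
force: [0.4, 0.1, 0.4]
gripper_width: 0.8
gripper_force: 0.0
```

>>> move_arm([
  {"tx":2.5,"ty":0,"tz":0,"wx":0,"wy":0,"wz":0},
  {"tx":2.5,"ty":0,"tz":0,"wx":0,"wy":0,"wz":0},
  {"tx":2.5,"ty":0,"tz":0,"wx":0,"wy":0,"wz":0},
  {"tx":2.2,"ty":0,"tz":0,"wx":0,"wy":0,"wz":0},
  {"tx":0,"ty":0,"tz":2.5,"wx":0,"wy":0,"wz":0},
  {"tx":0,"ty":0,"tz":2.5,"wx":0,"wy":0,"wz":0},
  {"tx":0,"ty":0,"tz":2.5,"wx":0,"wy":0,"wz":0},
  {"tx":0,"ty":0,"tz":0,"wx":0,"wy":0,"wz":0},
  {"tx":0,"ty":0,"tz":0,"wx":0,"wy":0,"wz":0},
])

```text
time_s: 7.6
ee_pos: [600.4, -15.8, 155.5]
ee_rot: [-179.7, -0.0, 83.5]
force: [0.3, -0.1, 0.1]
gripper_width: 0.5
gripper_force: 0.0
```

Run:
```python
from fit import *
p=np.load('p.npy'); s=env.state(); d=s['ee_pos'][:2]-p[:2]; c,n=np.cos(p[2]),np.sin(p[2])
print('rig',c*d[0]+n*d[1],-n*d[0]+c*d[1],s['ee_pos'][2])
f=snap('side','side1'); cv2.imwrite('pics/z3.png',cv2.resize(f["color"][100:300,230:390,::-1],None,fx=3,fy=3,interpolation=2))
```

```text
rig 58.13375048486821 -29.4791844247978 155.49912456008718
```

View pics/z3.png

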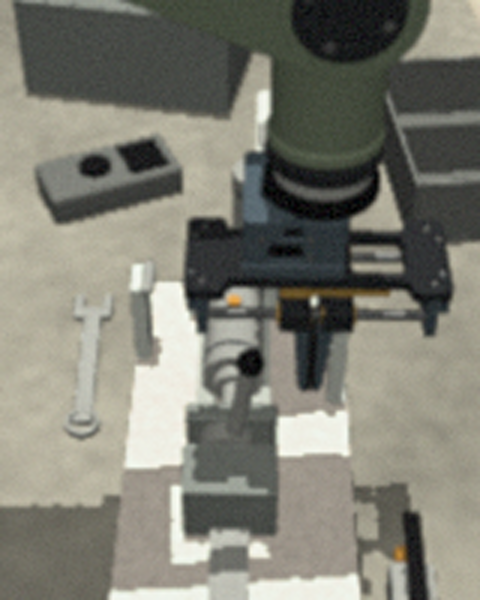

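>>> move_arm([
  {"tx":0,"ty":-1.2,"tz":0,"wx":0,"wy":0,"wz":0},
  {"tx":0,"ty":-1.2,"tz":0,"wx":0,"wy":0,"wz":0},
  {"tx":0,"ty":-1.36,"tz":0.05,"wx":0,"wy":0,"wz":0},
  {"tx":0,"ty":-1.27,"tz":0.08,"wx":0,"wy":0,"wz":0},
  {"tx":0,"ty":-1.27,"tz":0.09,"wx":0,"wy":0,"wz":0},
  {"tx":0,"ty":-1.25,"tz":0.4,"wx":0,"wy":0,"wz":0},
  {"tx":0,"ty":-1.13,"tz":0.52,"wx":0,"wy":0,"wz":0},
  {"tx":0,"ty":-1.05,"tz":0.75,"wx":0,"wy":0,"wz":0},
  {"tx":0,"ty":-0.95,"tz":0.83,"wx":0,"wy":0,"wz":0},
])

```text
time_s: 8.4
ee_pos: [497.3, -4.2, 132.4]
ee_rot: [179.7, -0.1, 83.4]
force: [-0.5, 0.8, 5.0]
gripper_width: 0.5
gripper_force: 1.8
```

>>> move_arm([
  {"tx":0,"ty":-0.52,"tz":0.65,"wx":0,"wy":0,"wz":0},
  {"tx":0,"ty":-0.52,"tz":0.7,"wx":0,"wy":0,"wz":0},
  {"tx":0,"ty":-0.38,"tz":0.75,"wx":0,"wy":0,"wz":0},
  {"tx":0,"ty":-0.36,"tz":0.79,"wx":0,"wy":0,"wz":0},
])

```text
time_s: 8.73
ee_pos: [481.1, -2.2, 105.7]
ee_rot: [179.5, -0.1, 83.4]
force: [-6.8, 1.1, 27.6]
gripper_width: 0.4
gripper_force: 11.5
```

>>> move_arm([
  {"tx":0,"ty":-0.25,"tz":0.5,"wx":0,"wy":0,"wz":0},
  {"tx":0,"ty":-0.15,"tz":0.5,"wx":0,"wy":0,"wz":0},
  {"tx":0,"ty":0,"tz":0,"wx":0,"wy":0,"wz":0},
])

```text
time_s: 8.98
ee_pos: [475.9, -1.6, 94.3]
ee_rot: [179.7, -0.1, 83.4]
force: [-3.1, 1.3, 11.7]
gripper_width: 0.8
gripper_force: 4.9
```

Run:
```python
from fit import *
p=np.load('p.npy'); s=env.state(); d=s['ee_pos'][:2]-p[:2]; c,n=np.cos(p[2]),np.sin(p[2])
print('rig',c*d[0]+n*d[1],-n*d[0]+c*d[1],s['ee_pos'][2],s['force'])
f=snap('side','side2'); cv2.imwrite('pics/z4.png',cv2.resize(f["color"][130:290,230:370,::-1],None,fx=3.7,fy=3.7,interpolation=2))
```

```text
rig -67.18702338498288 -29.49752668616958 94.28550303437214 [-3.11488955  1.2827593  11.72987223]
```

View pics/z4.png

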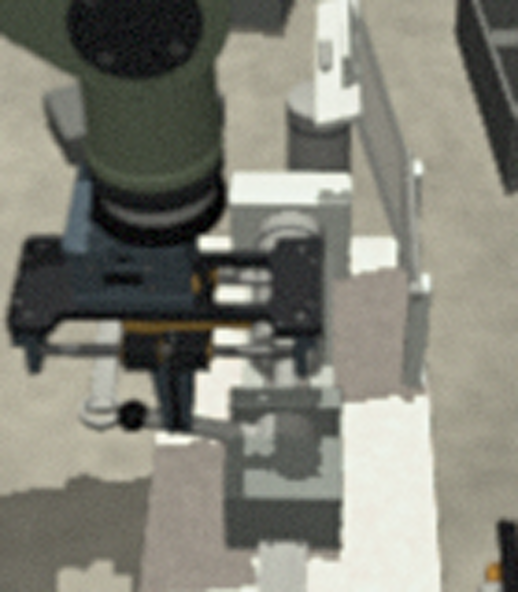

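The lever lies nearly level with its knob at (131,416), and the fingers are on the rod. I'll press it on to its end stop.

>>> move_arm([
  {"tx":0,"ty":-0.1,"tz":0.4,"wx":0,"wy":0,"wz":0},
  {"tx":0,"ty":0,"tz":0.4,"wx":0,"wy":0,"wz":0},
  {"tx":0,"ty":0,"tz":0.3,"wx":0,"wy":0,"wz":0},
  {"tx":0,"ty":0,"tz":0,"wx":0,"wy":0,"wz":0},
])

```text
time_s: 9.37
ee_pos: [473.1, -1.7, 83.1]
ee_rot: [180.0, -0.0, 83.5]
force: [-6.3, -0.9, 17.3]
gripper_width: 0.1
gripper_force: 8.1
```

>>> move_arm([
  {"tx":0,"ty":0,"tz":0.3,"wx":0,"wy":0,"wz":0},
  {"tx":0,"ty":0,"tz":0.3,"wx":0,"wy":0,"wz":0},
  {"tx":0,"ty":0,"tz":0,"wx":0,"wy":0,"wz":0},
])

```text
time_s: 9.62
ee_pos: [473.3, -1.9, 80.3]
ee_rot: [179.9, -0.0, 83.5]
force: [-14.6, -0.8, 43.8]
gripper_width: 0.1
gripper_force: 21.3
```

>>> move_arm([
  {"tx":0,"ty":0,"tz":0,"wx":0,"wy":0,"wz":0},
  {"tx":0,"ty":0,"tz":0,"wx":0,"wy":0,"wz":0},
  {"tx":0,"ty":0.3,"tz":-0.8,"wx":0,"wy":0,"wz":0},
  {"tx":0,"ty":0,"tz":-2.5,"wx":0,"wy":0,"wz":0},
  {"tx":0,"ty":0,"tz":-3.8,"wx":0,"wy":0,"wz":0},
  {"tx":0,"ty":0,"tz":-3.8,"wx":0,"wy":0,"wz":0},
  {"tx":0,"ty":0,"tz":-3.8,"wx":0,"wy":0,"wz":0},
  {"tx":0,"ty":0,"tz":-3.8,"wx":0,"wy":0,"wz":0},
  {"tx":0,"ty":0,"tz":-3.8,"wx":0,"wy":0,"wz":0},
  {"tx":0,"ty":0,"tz":-3.5,"wx":0,"wy":0,"wz":0},
  {"tx":0,"ty":0,"tz":0,"wx":0,"wy":0,"wz":0},
  {"tx":0,"ty":0,"tz":0,"wx":0,"wy":0,"wz":0},
])

```text
time_s: 10.62
ee_pos: [477.3, -2.1, 335.4]
ee_rot: [179.6, -0.1, 83.5]
force: [-0.1, 0.2, -1.4]
gripper_width: 0.1
gripper_force: 0.0
```

Run:
```python
from fit import *
p=np.load('p.npy'); s=env.state(); d=s['ee_pos'][:2]-p[:2]; c,n=np.cos(p[2]),np.sin(p[2])
print('rig',c*d[0]+n*d[1],-n*d[0]+c*d[1],s['ee_pos'][2],s['force'])
f=snap('side','side3'); cv2.imwrite('pics/z5.png',cv2.resize(f["color"][110:280,230:370,::-1],None,fx=3.5,fy=3.5,interpolation=2))
```

```text
rig -65.77198681259365 -29.748783368541503 335.39076522677624 [-0.07516861  0.22233214 -1.38007081]
```

View pics/z5.png

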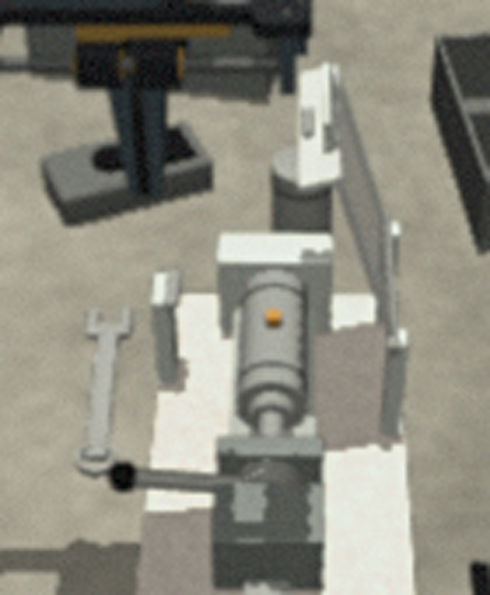

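The lever now lies level, with its knob at full-frame (264.6,246) and the cell against the block. I'll check the lever angle numerically and print the guard path.

Run:
```python
from fit import *
p=np.load('p.npy'); k=ld('side3')
for lv in(1.4,1.5,1.6,1.7): print(lv,proj(k,T(p,[100*np.sin(.2-lv),-31,70+100*np.cos(.2-lv)])).round(1))
for a in(1.285,1.1,.9,.7,.5,.35,.2,.1,0):
    g=gd(a,160,0,2.5); print(a,round(g[0]+13.5,1),round(g[2],1))
```

```text
1.4 [[266.7 238.7]]
1.5 [[265.7 241.3]]
1.6 [[265.1 244. ]]
1.7 [[264.9 246.7]]
1.285 55.8 282.2
1.1 28.2 271.7
0.9 1.0 254.9
0.7 -22.3 233.0
0.5 -40.7 206.9
0.35 -50.9 185.2
0.2 -57.8 162.2
0.1 -60.5 146.5
0 -61.5 130.5
```

>>> move_arm([
  {"tx":0,"ty":3.2,"tz":0,"wx":0,"wy":0,"wz":0},
  {"tx":0,"ty":3.2,"tz":0,"wx":0,"wy":0,"wz":0},
  {"tx":0,"ty":3.2,"tz":0,"wx":0,"wy":0,"wz":0},
  {"tx":0,"ty":3.2,"tz":0,"wx":0,"wy":0,"wz":0},
  {"tx":0,"ty":3.3,"tz":0,"wx":0,"wy":0,"wz":0},
  {"tx":3,"ty":0,"tz":0,"wx":0,"wy":0,"wz":0},
  {"tx":3,"ty":0,"tz":0,"wx":0,"wy":0,"wz":0},
  {"tx":3,"ty":0,"tz":0,"wx":0,"wy":0,"wz":0},
  {"tx":3,"ty":0,"tz":0,"wx":0,"wy":0,"wz":0},
  {"tx":3,"ty":0,"tz":0,"wx":0,"wy":0,"wz":0},
  {"tx":0,"ty":0,"tz":0,"wx":0,"wy":0,"wz":0},
  {"tx":0,"ty":0,"tz":0,"wx":0,"wy":0,"wz":0},
])

```text
time_s: 11.67
ee_pos: [652.6, 129.9, 329.7]
ee_rot: [-179.8, 0.1, 83.6]
force: [-1.1, 0.2, 0.8]
gripper_width: 0.6
gripper_force: 0.0
```

>>> move_arm([
  {"tx":0,"ty":0,"tz":2,"wx":0,"wy":0,"wz":0},
  {"tx":0,"ty":0,"tz":2,"wx":0,"wy":0,"wz":0},
  {"tx":0,"ty":0,"tz":1.5,"wx":0,"wy":0,"wz":0},
  {"tx":0,"ty":0,"tz":0,"wx":0,"wy":0,"wz":0},
  {"tx":0,"ty":0,"tz":0,"wx":0,"wy":0,"wz":0},
])

```text
time_s: 12.08
ee_pos: [652.6, 127.3, 275.8]
ee_rot: [-179.8, 0.1, 83.4]
force: [-0.4, -0.4, -0.4]
gripper_width: 0.5
gripper_force: 0.0
```

Run:
```python
from fit import *
p=np.load('p.npy'); s=env.state(); d=s['ee_pos'][:2]-p[:2]; c,n=np.cos(p[2]),np.sin(p[2])
print('rig',c*d[0]+n*d[1],-n*d[0]+c*d[1],s['ee_pos'][2],s['force'])
```

```text
rig 93.71469491945916 118.68591354659316 275.7782427062959 [-0.35494924 -0.36442114 -0.41122204]
```

>>> move_arm([
  {"tx":0,"ty":-1.4,"tz":0,"wx":0,"wy":0,"wz":0},
  {"tx":0,"ty":-1.4,"tz":0,"wx":0,"wy":0,"wz":0},
  {"tx":0,"ty":-1.2,"tz":0,"wx":0,"wy":0,"wz":0},
  {"tx":0,"ty":-1.3,"tz":0.15,"wx":0,"wy":0,"wz":0},
  {"tx":0,"ty":-1.25,"tz":0.25,"wx":0,"wy":0,"wz":0},
  {"tx":0,"ty":-1.4,"tz":0.75,"wx":0,"wy":0,"wz":0},
  {"tx":0,"ty":-1.32,"tz":0.93,"wx":0,"wy":0,"wz":0},
  {"tx":0,"ty":-1.2,"tz":1.05,"wx":0,"wy":0,"wz":0},
  {"tx":0,"ty":-1.13,"tz":1.14,"wx":0,"wy":0,"wz":0},
])

```text
time_s: 12.83
ee_pos: [538.4, 141.5, 236.0]
ee_rot: [179.8, -0.1, 83.4]
force: [-0.4, 0.1, 0.3]
gripper_width: 0.6
gripper_force: 0.3
```

Run:
```python
from fit import *
f=snap('side','side4'); cv2.imwrite('pics/z6.png',cv2.resize(f["color"][70:280,220:380,::-1],None,fx=2.8,fy=2.8,interpolation=2))
```

```text
(no output)
```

View pics/z6.png

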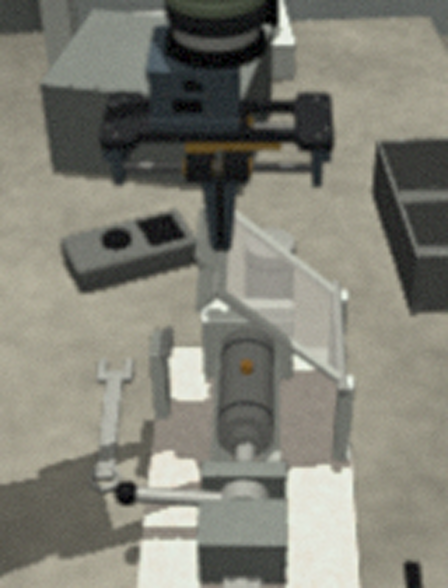

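The guard is about half way down with the fingers resting on it at (220,240). I'll continue along the arc.

>>> move_arm([
  {"tx":0,"ty":-0.97,"tz":1.25,"wx":0,"wy":0,"wz":0},
  {"tx":0,"ty":-0.87,"tz":1.36,"wx":0,"wy":0,"wz":0},
  {"tx":0,"ty":-0.55,"tz":1.05,"wx":0,"wy":0,"wz":0},
  {"tx":0,"ty":-0.47,"tz":1.12,"wx":0,"wy":0,"wz":0},
  {"tx":0,"ty":-0.4,"tz":1.1,"wx":0,"wy":0,"wz":0},
  {"tx":0,"ty":-0.3,"tz":1.2,"wx":0,"wy":0,"wz":0},
  {"tx":0,"ty":-0.15,"tz":0.8,"wx":0,"wy":0,"wz":0},
  {"tx":0,"ty":-0.12,"tz":0.77,"wx":0,"wy":0,"wz":0},
])

```text
time_s: 13.55
ee_pos: [500.8, 146.0, 148.2]
ee_rot: [179.9, -0.0, 83.4]
force: [0.9, -0.0, 0.1]
gripper_width: 0.5
gripper_force: 0.0
```

>>> move_arm([
  {"tx":0,"ty":0,"tz":0.4,"wx":0,"wy":0,"wz":0},
  {"tx":0,"ty":0,"tz":0.4,"wx":0,"wy":0,"wz":0},
  {"tx":0,"ty":0,"tz":0.4,"wx":0,"wy":0,"wz":0},
  {"tx":0,"ty":0,"tz":0.4,"wx":0,"wy":0,"wz":0},
  {"tx":0,"ty":0,"tz":0,"wx":0,"wy":0,"wz":0},
])

```text
time_s: 13.97
ee_pos: [500.2, 146.1, 131.4]
ee_rot: [180.0, -0.0, 83.5]
force: [-0.3, 0.1, 0.4]
gripper_width: 0.1
gripper_force: 0.0
```

>>> move_arm([
  {"tx":0,"ty":0,"tz":0.2,"wx":0,"wy":0,"wz":0},
  {"tx":0,"ty":0,"tz":0.2,"wx":0,"wy":0,"wz":0},
  {"tx":0,"ty":0,"tz":0.2,"wx":0,"wy":0,"wz":0},
  {"tx":0,"ty":0,"tz":0,"wx":0,"wy":0,"wz":0},
  {"tx":0,"ty":0,"tz":0,"wx":0,"wy":0,"wz":0},
])

```text
time_s: 14.38
ee_pos: [500.7, 146.3, 130.4]
ee_rot: [179.8, -0.1, 83.5]
force: [-8.1, -2.7, 27.9]
gripper_width: 0.4
gripper_force: 13.9
```

Run:
```python
from fit import *
f=snap('side','side5'); cv2.imwrite('pics/z7.png',cv2.resize(f["color"][110:270,230:370,::-1],None,fx=3.6,fy=3.6,interpolation=2))
```

```text
(no output)
```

View pics/z7.png

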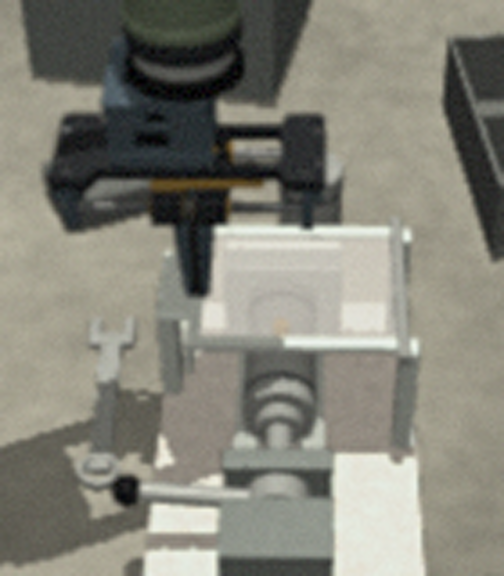

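The guard looks level, and the tip stops hard at z 130.4, which is the shut height. I'll lift off and check.

>>> move_arm([
  {"tx":0,"ty":0,"tz":-0.6,"wx":0,"wy":0,"wz":0},
  {"tx":0,"ty":0,"tz":-2,"wx":0,"wy":0,"wz":0},
  {"tx":0,"ty":0,"tz":-3,"wx":0,"wy":0,"wz":0},
  {"tx":0,"ty":-2,"tz":-3,"wx":0,"wy":0,"wz":0},
  {"tx":0,"ty":-3,"tz":-3,"wx":0,"wy":0,"wz":0},
  {"tx":0,"ty":-3,"tz":-2,"wx":0,"wy":0,"wz":0},
  {"tx":0,"ty":-3,"tz":0,"wx":0,"wy":0,"wz":0},
  {"tx":0,"ty":0,"tz":0,"wx":0,"wy":0,"wz":0},
  {"tx":0,"ty":0,"tz":0,"wx":0,"wy":0,"wz":0},
  {"tx":0,"ty":0,"tz":0,"wx":0,"wy":0,"wz":0},
])

```text
time_s: 15.27
ee_pos: [391.9, 158.7, 261.2]
ee_rot: [179.9, -0.0, 83.5]
force: [0.3, 0.3, 0.4]
gripper_width: 0.6
gripper_force: 0.0
```

Run:
```python
from fit import *
p=np.load('p.npy')
f=snap('side','side6'); k=K(f); im=cv2.resize(f["color"][130:290,230:370,::-1],None,fx=3.7,fy=3.7,interpolation=2)
for a,c in((0,(0,255,0)),(.08,(0,0,255))):
    for y in(-35,35): 
        u=(proj(k,T(p,gd(a,172,y,2.5)))[0]-[230,130]+.5)*3.7; cv2.circle(im,tuple(int(v) for v in u),3,c,1)
for lv,c in((1.7,(0,255,0)),(1.5,(0,0,255))):
    u=(proj(k,T(p,[100*np.sin(.2-lv),-31,70+100*np.cos(.2-lv)]))[0]-[230,130]+.5)*3.7; cv2.circle(im,tuple(int(v) for v in u),3,c,1)
cv2.imwrite('pics/z8.png',im)
```

```text
(no output)
```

View pics/z8.png

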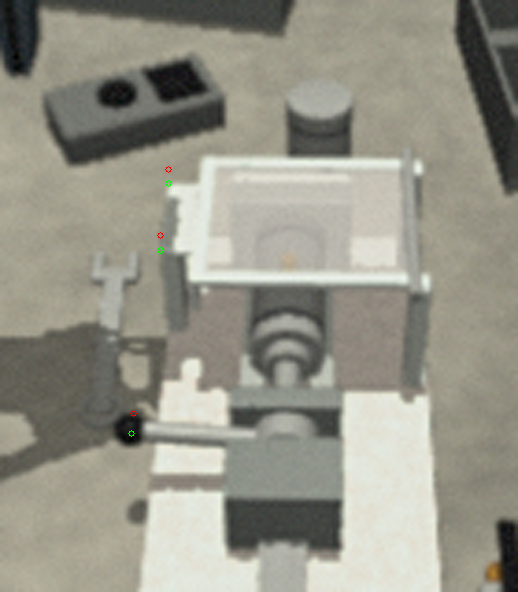

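The guard tab (168,184)–(163,250) and the knob (131,430) both sit on the green shut/locked markers, and the arm is clear. Handing in.

```bash
python3 -c "
from workcell import env
print(env.job_done())"
```

```text
the job is handed in; nothing more can be done
None
```

I handed the job in at about 15 s: the cell is pressed home against the head block, the lever is locked at about 1.7 rad, the guard is shut past its catch, and the bystanders were left alone; no verdict came back.

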